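# Clear a tea tin jammed across the dispenser chute

### The arm

A 6-joint arm with a two-finger parallel gripper is mounted at the origin on the work surface. World frame = base frame: x ahead of the robot, y to its left, z up, the work surface at z = 0. Lengths are in mm, angles in rad, forces in N, time in s.
With the tool pointing down it reaches from about 275 to 750 mm from the base axis. Payload 10.2 kg.
Tool frame: the origin (TCP) lies on the centre line of the jaws, within the pads' length; the fingertips stand 19 mm ahead of it and the grasp point (between the pads) is the TCP; z points along the fingers, y is the line along which they close (so a half turn about z gives the same grasp; the last joint's range is limited). The gripper opens to 85 mm and grips with 20 to 120 N. Pads are 22 mm wide; open, the fingers measure 114 mm over their backs; the gripper's body (76 mm by 85 mm) begins 54 mm behind the grasp point. The pads swing forward as they close: fully open they stand 13 mm farther back than shut.
Start: joints at [0.935, 0.313, 1.498, -0, 1.331, -0.223], TCP at [210.63, 480.901, 250.294] pointing down, gripper open.
Joint ranges: [-2.94, 2.94], [-0.97, 2.17], [0.19, 2.56], [-1.23, 4.37], [0.02, 3.11], [-2.88, 2.88]. Speed limits (rad/s): [2.39, 2.39, 3.01, 3.14, 3.14, 3.14].

### API

Orientations are given as a unit quaternion [w, x, y, z].
In Python, from rig import sense, capture, finish_job, regions_of, mark_of gives the robot as it stands.
- The arm moves only by the tool jog_arm, never from a script. Its argument "series" is text: rows parted by semicolons, each of 7 numbers parted by spaces: the shift along the tool's x, y, z in units of 0.4 m (1.0 is 0.4 m), then the turn, a rotation vector about the tool's x, y, z in units of pi/2 rad (1.0 is pi/2 rad), then the opening, from -1 (shut) to 1 (fully open). A call has 1 to 20 rows; each row is the pose to reach, as a shift and turn from the pose commanded when the call began, along the tool's axes at that moment; what a row does not reach only later rows make up. A row lasts 1/8 s, in which the tool goes at most 62.5 mm and 10.7 degrees, less where a joint would pass 70% of its speed; a pose out of reach is approached as far as the arm can. A call with a number of a shift or a turn outside -1 to 1 is refused whole. A call with a gripper value outside its range is refused whole. The fingers move at their own pace and stop on an object; "grip_force" is the grip in N (left out, the last holds). Time passes only in rows, so rows that repeat a pose let the fingers close. It gives the time, the measured TCP pose, the force, the opening and the grip force at its end, in the units of the state.
- sense(): the state, without advancing time (a new reading comes with each control period).
- capture(name): name is "scene" or "side" or "wrist"; returns a dict with "img" (420x560x3 uint8, red, green, blue), "intrinsics" (3x3 intrinsics, pixels), "R" (3x3) and "t" (3): a world point X has camera coordinates R X + t. Camera axes: x right, y down, z forward; pixel columns grow to the right and rows downward; lengths in mm; the calibration is good to about 2 mm. A picture is of the moment at which its call begins. There is no depth.
- finish_job(): hands the job in; it is judged then, once.
Trained networks look in a picture, given as the dict that the camera call returned (one of the last four; its "shot" number tells which), for a name from the list of things; names that differ only in an ending like _2 or _b are one class to them, and where a whole thing is asked for, a point or a joint stands for the part that bears it (a point fixed in the world has none). Each returns a list of dicts, best first, with "confidence" (0 to 1); they miss things now and then, are a little off and sometimes report something else, mostly with a low value. They report only what shows in the picture. A call takes as long as a camera call. They do not tell look-alikes from the thing itself.
- regions_of(label, picture): "region" (420x560 bool, what is visible of it) and "point" ([row, column] in pixels, amid what is visible of it).
- mark_of(label, picture): "point" ([row, column] in pixels: a listed point, or the origin of a listed thing).
The state is a dict: "time_s": time; "joints": joint angles; "dq": joint speeds; "tau": joint torques, N m; "eef_pos": TCP position; "ee_rot": TCP orientation; "force": force on the tool from outside, world axes, zero at the start; "wrist_torque": the same for the moment, N m; "grip_width": opening from 0.0 (shut) to 1.0 (fully open); "grip_force": force on a finger pad.
Only numpy, scipy, OpenCV 4.12 (cv2) and the standard library are available. Lean on these libraries where they do the work, as an engineer would, in place of code of your own. Each camera call takes 0.05 s, during which the arm holds its last target. There are 200 camera calls.

### The job

A small tea tin has turned sideways and jammed across the narrowing part of the wooden tin chute, where metal strips along both sides stop it from being lifted. Slide it back up the slope until it is clear of the strips, then lift it out and set it gently on its base, lid up, on the floor of the glass tray. Do not knock over or shove aside the glasses, the teapot or the red caddy, and leave the glass tray about where it is.

Things in the scene. Friction and masses are not known exactly. Their poses are not given: they have to be found in the camera images.
- tin: The jammed flat steel tea tin with a darker lid band: 40 (its x) by 78 (its y) by 30 mm high (its z), 0.10 to 0.21 kg. Origin at the centre of its underside, z out of the lid. At the start it lies on the slope, long way across the chute, its x up the slope, downhill face about 90 and uphill face about 50 from the slope's top edge. It does not slide down by itself; a few newtons push it.
- chute: Wooden tin chute fixed to the counter, 310 mm long, 112 wide. Origin at counter level, x horizontal in the uphill direction (outlet at -x), y across, z up. Its floor rises at 20 degrees towards +x to a top edge at x = 30, z = 100, then a level loading tray. Side walls 36 high, square to the slope. Fingers held square to the slope floor push the tin without tipping it.
- slope_top (a point): Middle of the top edge of the slope (chute x = 30, z = 100). Measured downhill along the slope from here: inside width 96 from 0 to 70, narrowing evenly from 96 to 52 between 70 and 120, 52 from 120 to 185, then a 12 high end stop.
- slot (a point): On the centre line of the slope floor, 118 mm downhill of the top edge: free floor below the tin. Aluminium strips 4 thick lie on the side walls from 35 to 190 downhill of the edge (tops 40, undersides 36 above the slope floor) and overhang inwards over the tin's ends, leaving an open lengthwise slot 52 wide in the middle, through which fingers reach the floor above and below the tin.
- loading_tray (a point): Centre of the floor of the level loading tray at the top of the chute (chute x = 90, z = 100): x from 30 to 150, 96 wide inside, rims 20 high at the sides and the far end, no rim towards the slope, nothing above it.
- glass_tray: Loose clear glass tray, 240 (its x) by 170 mm (its y), rim 18 high, walls 6 thick, floor 6 thick (upper side 6 above the origin), 0.95 kg. Origin at the centre of its underside, z up. One tulip glass stands on it near the middle of its +x end (at x 65 to 80); the -x half is free. To the left or the right of the chute.
- glass_a: Small waisted tulip tea glass, 92 mm high, 62 across at rim and belly; origin at the centre of its foot, z up. This one stands on the glass tray.
- glass_b: Small waisted tulip tea glass, 92 mm high, 62 across at rim and belly; origin at the centre of its foot, z up. Stands on the counter beyond the chute, to the left.
- glass_c: Small waisted tulip tea glass, 92 mm high, 62 across at rim and belly; origin at the centre of its foot, z up. Stands on the counter beyond the chute, to the right.
- glass_d: Small waisted tulip tea glass, 92 mm high, 62 across at rim and belly; origin at the centre of its foot, z up. Stands on the counter at the back, beyond the chute.
- teapot: White ceramic teapot, belly 144 mm across, 123 high with its knob; spout to its -y reaching 115 and handle to its +y reaching 106 from the axis. Origin at the centre of its foot. Stands on the other side of the chute from the glass tray.
- caddy: Red plastic tea caddy with a ribbed twist cap, 90 mm across, 129 high; origin at the centre of its underside. Stands at the far right.
There are look-alikes about, which are no part of the job. Of the things like the tin, leave any that is orange or purple; of the rest the larger one is meant.

How it is judged (in metres and radians):
On the way, in this order (a step that is already met when the one before it is completed fails the run):
1. the tin has been slid up the chute, clear of the strips, and rests low in the chute or its loading tray (x of tin in the frame of chute between 0.016 and 0.14 m and y of tin in the frame of chute between -0.04 and 0.04 m and z of tin in the frame of chute below 0.112 m), for 0.1 s.
2. the tin has been lifted out of the chute ((z of tin in the frame of chute above 0.125 m or horizontal distance between tin and loading_tray above 0.15 m)), for 0.05 s.
At the end, for the whole second after the job is handed in: The tin stands flat on its base, lid up (within 7 degrees), on the floor of the glass tray (inside its rim, underside within 5 mm of the floor), released and at rest; the tray is within 50 mm of where it was (x of tin in the frame of glass_tray between -0.1 and 0.1 m and y of tin in the frame of glass_tray between -0.065 and 0.065 m and z of tin in the frame of glass_tray between 0.001 and 0.011 m and angle between tin's own z axis and vertical below 0.12 rad and contact force between tin and glass_tray above 0.2 N and linear speed of tin below 0.02 m/s and distance of glass_tray from where it was at the start of the episode below 0.05 m); the robot touches nothing.
It fails at once if the tin is dropped or slammed on to the glass tray (faster than 0.5 m/s within 30 mm of its floor, as after a fall of over 13 mm) (linear speed of tin above 0.5 m/s and horizontal distance between tin and glass_tray below 0.13 m and z of tin in the frame of glass_tray below 0.036 m).
It fails at once if the glass on the tray is tipped (over 17 degrees) or moved more than 60 mm (angle between glass_a's own z axis and vertical above 0.3 rad or distance of glass_a from where it was at the start of the episode above 0.06 m).
It fails at once if one of the glasses on the counter is tipped (over 17 degrees) or moved more than 40 mm (angle between any of glass_b, glass_c, glass_d's own z axis and vertical above 0.3 rad or distance of any of glass_b, glass_c, glass_d from where it was at the start of the episode above 0.04 m).
It fails at once if the teapot or the red caddy is tipped (over 17 degrees) or moved more than 40 mm (angle between any of teapot, caddy's own z axis and vertical above 0.3 rad or distance of any of teapot, caddy from where it was at the start of the episode above 0.04 m).
It also fails if it takes over 54 s, if anything falls off the work surface, if the arm or the gripper's body presses on something with over 40 N, if the wrist force passes 120 N, or if a joint passes its speed limit or range.

## Working session

There is one attempt and no reset: what is moved stays moved. The work goes in short steps, Python scripts to look and compute and a tool call to move; the robot and the scene stay as the last step left them, time stands still between calls to the robot, and variables do not carry over. Pictures are saved under pics/ and viewed, at most 10 in all, crops included, and the job is handed in when it is done.

Besides the shell and the picture viewer there is one more tool, called as name(argument=value, ...) on one line, values as JSON. jog_arm: Moves the arm, as the interface text tells. Shifts and turns lie within -1 to 1; 1 stands for 0.4 m of shift or pi/2 rad of turn. Its arguments: {"type":"object","properties":{"series":{"type":"string"},"grip_force":{"type":"number"}},"required":["series"]}

```bash
mkdir -p pics; ls; cat > h.py <<'E'
import numpy as np, cv2
from rig import *
names=["tin","chute","slope_top","slot","loading_tray","glass_tray","glass_a","teapot","caddy"]
def save(p,n): cv2.imwrite(f"pics/{n}.png",p["img"][:,:,::-1])
def ray(p,rc):
    d=p["R"].T@np.linalg.inv(p["intrinsics"])@np.array([rc[1],rc[0],1.]); return -p["R"].T@p["t"],d/np.linalg.norm(d)
def onz(p,rc,z):
    c,d=ray(p,rc); return c+d*(z-c[2])/d[2]
def tri(obs):
    A=np.zeros((3,3));b=np.zeros(3)
    for p,rc in obs:
        c,d=ray(p,rc);M=np.eye(3)-np.outer(d,d);A+=M;b+=M@c
    return np.linalg.solve(A,b)
def proj(p,X):
    q=p["intrinsics"]@(p["R"]@np.asarray(X,float)+p["t"]); return q[1]/q[2],q[0]/q[2]
E
python3 - <<'E'
from h import *
P={n:capture(n) for n in("scene","side")}
for n in P: save(P[n],n+"1"); print(n,-P[n]["R"].T@P[n]["t"])
for l in names:
    for n in P:
        m=mark_of(l,P[n]); print(l,n,[(np.round(x["point"]).tolist(),round(x["confidence"],2)) for x in m[:3]])
E
```

```text
pics
scene [1017.75464617  647.43242379 1158.30956307]
side [ 430.85524916  651.78281067 1005.70845214]
tin scene [([287.0, 344.0], 0.8), ([226.0, 330.0], 0.74), ([194.0, 303.0], 0.62)]
tin side [([243.0, 288.0], 0.78), ([213.0, 294.0], 0.69), ([295.0, 260.0], 0.59)]
chute scene [([249.0, 319.0], 0.58)]
chute side [([251.0, 274.0], 0.71)]
slope_top scene [([226.0, 305.0], 0.59)]
slope_top side [([231.0, 262.0], 0.96)]
slot scene [([224.0, 344.0], 0.62)]
slot side [([251.0, 298.0], 0.91)]
loading_tray scene [([238.0, 287.0], 0.65), ([247.0, 318.0], 0.31)]
loading_tray side [([227.0, 245.0], 0.82)]
glass_tray scene [([164.0, 261.0], 0.95)]
glass_tray side []
glass_a scene [([345.0, 301.0], 0.96), ([300.0, 244.0], 0.91), ([171.0, 237.0], 0.89)]
glass_a side [([173.0, 276.0], 0.88), ([185.0, 244.0], 0.81), ([312.0, 197.0], 0.72)]
teapot scene [([332.0, 403.0], 0.64)]
teapot side [([359.0, 274.0], 0.86)]
caddy scene [([125.0, 230.0], 0.9)]
caddy side [([253.0, 193.0], 0.7), ([139.0, 302.0], 0.57)]
```

View pics/scene1.png

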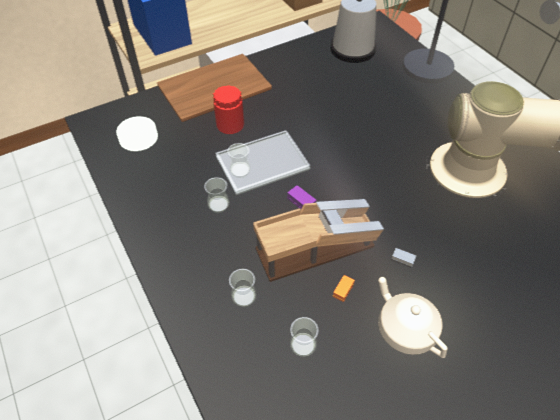

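View pics/side1.png

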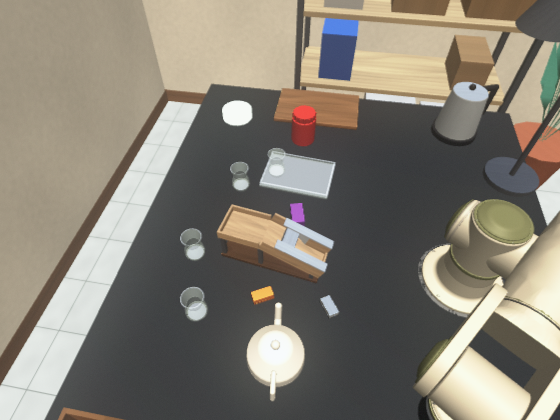

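The scene view shows the chute in the middle, with the jammed tin near (215,330). The glass tray is to the right at (160,262). Orange, purple and small grey look-alikes lie outside the chute. Next I'll locate the chute accurately.

```bash
python3 - <<'E'
from h import *
P={n:capture(n) for n in("scene","side")}
a=P["scene"]["img"][115:300,210:390]; b=P["side"]["img"][140:290,205:345]
A=cv2.resize(a,None,fx=3.2,fy=3.2,interpolation=cv2.INTER_CUBIC)
cv2.imwrite("pics/c1.png",A[:,:,::-1])
B=cv2.resize(b,None,fx=4,fy=4,interpolation=cv2.INTER_CUBIC)
cv2.imwrite("pics/c2.png",B[:,:,::-1])
for l in ("slope_top","slot","loading_tray","chute"):
    o=[(P[n],mark_of(l,P[n])) for n in P]
    o=[(p,m[0]["point"]) for p,m in o if m]
    X=tri(o); print(l,X.round(1),[np.round(np.array(proj(p,X))-rc,1) for p,rc in o])
for l,z in (("glass_tray",0),("glass_a",6),("teapot",0),("caddy",0)):
    for n in P:
        print(l,n,[(onz(P[n],m["point"],z)[:2].round(),round(m["confidence"],2)) for m in mark_of(l,P[n])[:4]])
p=P["scene"]; m=regions_of("glass_tray",p)[0]["region"]
c=cv2.findContours(m.astype(np.uint8),0,2)[0]; c=max(c,key=cv2.contourArea)[:,0]
w=np.array([onz(p,(r,q),9)[:2] for q,r in c],np.float32); print("tray",cv2.minAreaRect(w))
m=regions_of("glass_tray",P["side"]); 
if m:
    c=max(cv2.findContours(m[0]["region"].astype(np.uint8),0,2)[0],key=cv2.contourArea)[:,0]
    print("tray",cv2.minAreaRect(np.array([onz(P["side"],(r,q),9)[:2] for q,r in c],np.float32)))
E
```

```text
slope_top [582.9   6.9 109.4] [array([-1. , -0.3]), array([ 0.9, -0.3])]
slot [471.1  29.2  56.1] [array([-1.1, -0.3]), array([ 1. , -0.3])]
loading_tray [636.4   7.5 103.1] [array([-1.7, -0.5]), array([ 1.4, -0.5])]
chute [548.1  15.8   6.6] [array([-0.7, -0.2]), array([ 0.6, -0.2])]
glass_tray scene [(array([ 540., -321.]), 0.87)]
glass_tray side [(array([ 514., -326.]), 0.93)]
glass_a scene [(array([785.,  66.]), 0.7), (array([ 618., -325.]), 0.59), (array([ 722., -238.]), 0.58), (array([730., 239.]), 0.55)]
glass_a side [(array([ 605., -320.]), 0.73), (array([ 709., -236.]), 0.69), (array([728., 229.]), 0.65), (array([796.,  57.]), 0.62)]
teapot scene [(array([502., 331.]), 0.72)]
teapot side [(array([499., 329.]), 0.94), (array([558.,   6.]), 0.45)]
caddy scene [(array([ 547., -532.]), 0.95)]
caddy side [(array([ 551., -528.]), 0.64)]
tray ((526.9027099609375, -331.49957275390625), (189.5711212158203, 249.39309692382812), 85.66687774658203)
tray ((525.372802734375, -326.48931884765625), (203.16957092285156, 243.71038818359375), 85.42711639404297)
```

View pics/c1.png

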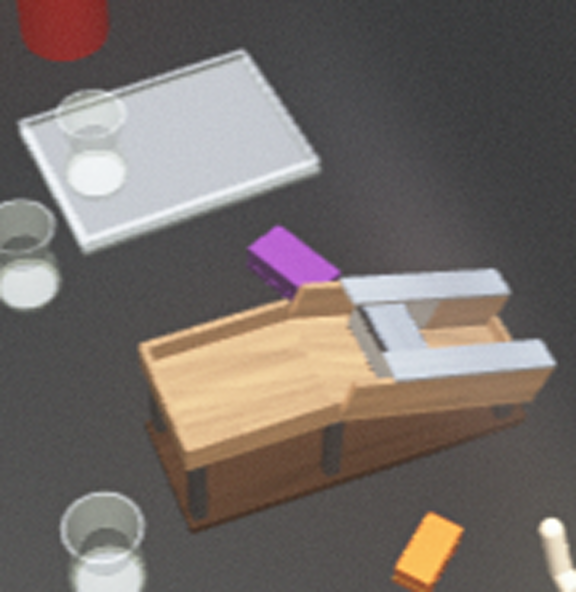

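View pics/c2.png

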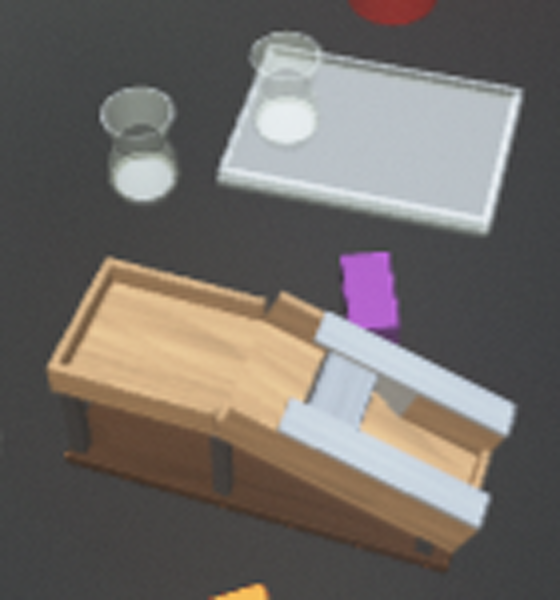

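The crops show the chute clearly: tin at c1 (395,325), chute strip corners and tray corners are distinct. I'll fit the chute and glass tray poses from these corners.

```bash
cat > fit.py <<'E'
from h import *
from scipy.optimize import least_squares
P={n:capture(n) for n in("scene","side")}
a=np.deg2rad(20);c,s=np.cos(a),np.sin(a)
def sl(d,y,h): return np.array([30-d*c-h*s,y,100-d*s+h*c])
ch=[sl(35,-56,40),sl(35,-26,40),sl(190,-26,40),sl(190,-56,40),sl(35,26,40),sl(35,56,40),sl(190,56,40),sl(190,26,40),np.array([150,-56,120]),np.array([150,56,120])]
c1=[(340,281),(352,304),(509,291),(495,270),(375,352),(390,380),(555,364),(543,340),(139,350),(187,462)]
c2=[(328,314),(318,342),(505,434),(515,406),(292,400),(282,428),(476,526),(489,494),(110,260),(50,368)]
gt=[np.array([x,y,18.]) for x,y in((120,-85),(-120,-85),(-120,85),(120,85))]
g1=[(20,124),(243,51),(320,160),(86,243)]
g2=[(273,45),(522,90),(487,224),(220,177)]
def T(q,X): return np.array([q[0]+np.cos(q[2])*X[0]-np.sin(q[2])*X[1],q[1]+np.sin(q[2])*X[0]+np.cos(q[2])*X[1],X[2]])
def obs(u,k): return (u[1]/3.2+115-.35,u[0]/3.2+210-.35) if k else (u[1]/4+140-.375,u[0]/4+205-.375)
def fit(M,u1,u2,q0):
    f=lambda q:np.concatenate([np.subtract(proj(P[n],T(q,m)),obs(u,k)) for n,U,k in(("scene",u1,1),("side",u2,0)) for m,u in zip(M,U)])
    r=least_squares(f,q0,loss="soft_l1"); print(r.x.round(3)); print(f(r.x).reshape(2,-1,2).round(1).tolist()); return r.x
q=fit(ch,c1,c2,[550,10,0]); g=fit(gt,g1,g2,[526,-328,0])
np.save("q.npy",[q,g])
for d in(0,50,70,90,118): print(d,T(q,sl(d,0,0)).round(1))
print(sense())
E
python3 fit.py
```

```text
[ 5.49994e+02  1.59030e+01 -1.46000e-01]
[[[-1.5, 0.1], [-0.2, 1.1], [0.4, 0.5], [-1.0, -0.2], [0.2, 2.5], [0.6, 2.9], [0.7, 0.9], [-0.4, -0.9], [-2.8, 2.0], [-2.8, 2.7]], [[-1.9, -1.3], [-1.0, -1.9], [-0.1, -0.5], [-1.3, -0.6], [-1.2, -1.2], [0.5, -2.1], [0.7, -0.1], [-0.3, -0.7], [-0.9, -0.1], [1.1, -0.4]]]
[ 5.26143e+02 -3.28196e+02 -8.10000e-02]
[[[-0.5, 0.1], [-0.8, 0.9], [0.4, 1.2], [0.5, 0.3]], [[-0.4, -1.8], [-0.6, -0.5], [-0.2, 0.3], [-1.3, -1.1]]]
0 [579.7  11.5 100. ]
50 [533.2  18.4  82.9]
70 [514.6  21.1  76.1]
90 [496.   23.9  69.2]
118 [470.   27.7  59.6]
{'time_s': 2.1, 'joints': array([ 9.34588989e-01,  3.12878149e-01,  1.49770689e+00,  1.68939578e-07,
        1.33098880e+00, -2.23381705e-01]), 'dq': array([-2.75606422e-03,  8.47647510e-05,  1.42268096e-05,  1.48543028e-03,
        1.56499046e-03,  4.58629546e-04]), 'tau': array([-1.76971553e-04, -4.12164438e+01, -2.59897524e+01, -1.94672089e-04,
        5.25643063e-04,  2.18318462e-05]), 'eef_pos': array([210.63496107, 480.89835201, 250.30276597]), 'ee_rot': array([3.84588193e-06, 2.04950209e-01, 9.78772400e-01, 8.58721933e-06]), 'force': array([ 0.30362548, -0.46247577, -0.19883811]), 'wrist_torque': array([ 0.04041784,  0.01758839, -0.00491364]), 'grip_force': 0.0, 'grip_width': 0.9967218967428317}
```

```bash
cat >> h.py <<'E'
from scipy.spatial.transform import Rotation as Ro
a=np.deg2rad(20);c,s=np.cos(a),np.sin(a)
def sl(d,y,h): return np.array([30-d*c-h*s,y,100-d*s+h*c])
def T(q,X): return np.array([q[0]+np.cos(q[2])*X[0]-np.sin(q[2])*X[1],q[1]+np.sin(q[2])*X[0]+np.cos(q[2])*X[1],X[2]])
def slopeR(q,sg): # tool y along slope*sg, z into slope
    z=np.array([s,0,-c]);y=sg*np.array([c,0,s]); return Ro.from_euler("z",q[2]).as_matrix()@np.c_[np.cross(y,z),y,z]
def downR(yaw,sg):
    y=sg*np.array([np.cos(yaw),np.sin(yaw),0]);z=np.array([0,0,-1.]); return np.c_[np.cross(y,z),y,z]
def cur():
    S=sense(); w,*v=S["ee_rot"]; return np.array(S["eef_pos"]),Ro.from_quat([*v,w]).as_matrix(),S
def cmd(p1,R1,fr=None):
    p0,R0=(cur()[:2] if fr is None else fr)
    d=R0.T@(np.asarray(p1)-p0)/400; r=Ro.from_matrix(R0.T@R1).as_rotvec()/(np.pi/2)
    return " ".join(f"{v:.4f}" for v in [*d,*r])
E
python3 - <<'E'
from h import *
q,g=np.load("q.npy"); p,R,S=cur(); print(R.round(2))
for sg in(1,-1): print(sg,cmd(T(q,sl(75,0,150)),slopeR(q,sg)), T(q,sl(75,0,150)))
E
```

```text
[[-0.92  0.4   0.  ]
 [ 0.4   0.92  0.  ]
 [-0.    0.   -1.  ]]
1 -1.0222 -0.7849 0.0875 -0.1897 -0.1448 0.8214 [459.19575764  29.29056508 215.30238237]
-1 -1.0222 -0.7849 0.0875 0.1557 -0.2039 -1.1562 [459.19575764  29.29056508 215.30238237]
```

jog_arm(series="-0.95 -0.72 0.0 -0.19 -0.145 0.82 1;-0.95 -0.72 0.0 -0.19 -0.145 0.82 1;-0.95 -0.72 0.0 -0.19 -0.145 0.82 1;-0.95 -0.72 0.0 -0.19 -0.145 0.82 1;-0.95 -0.72 0.0 -0.19 -0.145 0.82 1;-0.95 -0.72 0.0 -0.19 -0.145 0.82 1;-0.95 -0.72 0.0 -0.19 -0.145 0.82 1;-0.95 -0.72 0.0 -0.19 -0.145 0.82 1;-0.95 -0.72 0.0 -0.19 -0.145 0.82 1;-0.95 -0.72 0.0 -0.19 -0.145 0.82 1;-0.95 -0.72 0.0 -0.19 -0.145 0.82 1", grip_force=30)

```text
time_s: 3.48
eef_pos: [442.8, 65.6, 250.3]
ee_rot: [0.132, 0.744, 0.645, 0.114]
force: [-0.5, -0.2, -0.6]
grip_width: 1.001
grip_force: 0.0
```

```bash
python3 - <<'E'
from h import *
q,g=np.load("q.npy"); w=capture("wrist"); save(w,"w1"); print(-w["R"].T@w["t"],cur()[0])
im=w["img"].copy()
a=[T(q,sl(35,y,40)) for y in(-26,26)]+[T(q,sl(50,y,30)) for y in(-26,26)]+[T(q,sl(90,y,30)) for y in(-26,26)]+[T(q,sl(190,y,40)) for y in(-26,26)]
for X in a:
    r,k=proj(w,X); print(round(r),round(k)); cv2.circle(im,(int(k),int(r)),3,(255,0,0),1)
cv2.imwrite("pics/w1o.png",im[:,:,::-1])
print(cmd(T(q,sl(75,0,150)),slopeR(q,1)))
E
```

```text
[412.74600913 154.34526386 367.38189363] [442.85569241  65.52031232 250.38261946]
256 324
205 327
251 308
202 310
251 268
202 268
256 165
205 159
-0.0838 0.0200 0.1007 0.0005 -0.0007 0.0024
```

View pics/w1o.png

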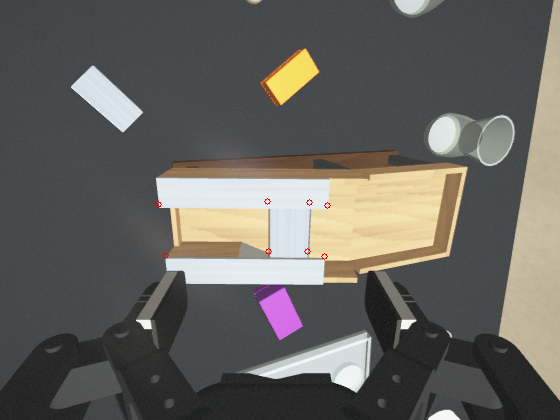

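The overlay matches to about 2 px: the tin spans columns 269–310, and the fitted slot edges are about 2 px off. I'll go above the tin, then down the slope normal.

```bash
python3 - <<'E'
from h import *
q,g=np.load("q.npy")
for h in(100,19): print(cmd(T(q,sl(69.5,-1.5,h)),slopeR(q,1)))
E
```

```text
-0.0878 0.0336 0.2257 0.0005 -0.0007 0.0024
-0.0880 0.0335 0.4282 0.0005 -0.0007 0.0024
```

jog_arm(series="-0.088 0.0335 0.12 0 0 0.002 1;-0.088 0.0335 0.226 0 0 0.002 1;-0.088 0.0335 0.226 0 0 0.002 1;-0.088 0.0335 0.226 0 0 0.002 1")

```text
time_s: 4.03
eef_pos: [481.4, 24.2, 171.4]
ee_rot: [0.132, 0.745, 0.644, 0.115]
force: [-0.3, -0.9, 1.4]
grip_width: 0.999
grip_force: 0.0
```

```bash
python3 - <<'E'
from h import *
q,g=np.load("q.npy"); w=capture("wrist"); im=w["img"].copy()
for X in [T(q,sl(d,y,30)) for d in(50,90) for y in(-26,26)]+[T(q,sl(35,y,40)) for y in(-26,26)]:
    r,k=proj(w,X); cv2.circle(im,(int(k),int(r)),3,(255,0,0),1)
cv2.imwrite("pics/w2o.png",im[:,:,::-1])
print(cmd(T(q,sl(69.5,-1.5,19)),slopeR(q,1)))
E
```

```text
0.0008 -0.0032 0.2057 0.0020 -0.0005 0.0001
```

View pics/w2o.png

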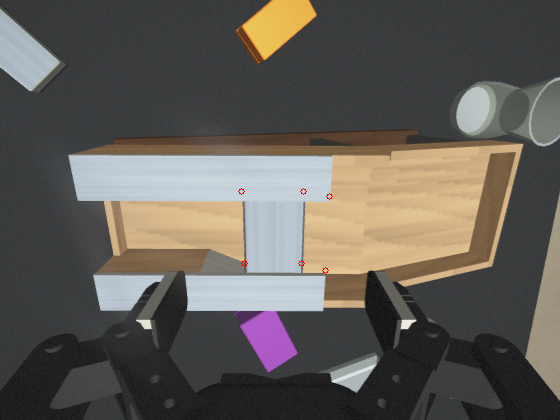

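The tin spans columns 244–304. The chute sits about 3 mm further to −y than the fit, well within the 15 mm of slack either side of the fingers. Descending and gripping.

jog_arm(series="0.003 -0.001 0.1 0.002 0 0 1;0.003 -0.001 0.17 0.002 0 0 1;0.003 -0.001 0.205 0.002 0 0 1;0.003 -0.001 0.205 0.002 0 0 1")

```text
time_s: 4.58
eef_pos: [509.0, 20.9, 93.3]
ee_rot: [0.13, 0.746, 0.644, 0.113]
force: [1.0, -0.2, 0.1]
grip_width: 1.0
grip_force: 0.0
```

jog_arm(series="0 0 0 0 0 0 0.2;0 0 0 0 0 0 0;0 0 0 0 0 0 -0.3;0 0 0 0 0 0 -0.5;0 0 0 0 0 0 -0.5;0 0 0 0 0 0 -0.5", grip_force=30)

```text
time_s: 5.32
eef_pos: [508.9, 20.7, 93.6]
ee_rot: [0.131, 0.746, 0.643, 0.113]
force: [-4.2, -0.1, 7.1]
grip_width: 0.462
grip_force: 30.7
```

```bash
python3 - <<'E'
from h import *
q,g=np.load("q.npy"); p,R,S=cur(); print(S["force"].round(1),S["wrist_torque"].round(2),S["grip_width"],S["grip_force"],p)
d=R.T@(T(q,sl(69.5,-3,19))-p); print(d, R.T@(T(q,sl(0,-3,19))-T(q,sl(70,-3,19))))
E
```

```text
[-4.2 -0.1  7.1] [ 0.04  0.34 -0.01] 0.462119757546003 30.678902864456177 [508.92770137  20.71080542  93.55900572]
[-1.766225   -0.2696894  -0.65717495] [ 6.15154814e-02  6.99998916e+01 -1.06712074e-01]
```

The tin is gripped at 39 mm. Now I'll slide it up the slope, easing about 1 mm off the floor.

jog_arm(series="0 0.01 -0.002 0 0 0 -0.5;0 0.025 -0.003 0 0 0 -0.5;0 0.04 -0.003 0 0 0 -0.5;0 0.055 -0.003 0 0 0 -0.5;0 0.07 -0.003 0 0 0 -0.5;0 0.085 -0.003 0 0 0 -0.5")

```text
time_s: 6.08
eef_pos: [540.4, 16.0, 105.6]
ee_rot: [0.13, 0.746, 0.643, 0.113]
force: [0.5, -0.1, -0.6]
grip_width: 0.46
grip_force: 30.3
```

jog_arm(series="0 0.015 0 0 0 0 -0.5;0 0.03 0 0 0 0 -0.5;0 0.045 0 0 0 0 -0.5;0 0.06 0 0 0 0 -0.5;0 0.075 0 0 0 0 -0.5;0 0.08 0 0 0 0 -0.5;0 0.08 0 0 0 0 -0.5;0 0.08 0 0 0 0 -0.5")

```text
time_s: 7.08
eef_pos: [569.6, 11.7, 116.2]
ee_rot: [0.13, 0.746, 0.643, 0.113]
force: [0.5, 0.6, -2.0]
grip_width: 0.466
grip_force: 30.3
```

```bash
python3 - <<'E'
from h import *
q,g=np.load("q.npy"); p,R,S=cur(); print(S["force"].round(1),S["grip_width"],p)
b=p+R[:,2]*19; L=Ro.from_euler("z",-q[2]).as_matrix()@(b-[q[0],q[1],0]); print("tin in chute",L)
w=capture("wrist"); save(w,"w3")
E
```

```text
[ 0.5  0.6 -2. ] 0.4661465465138191 [569.61594333  11.7030213  116.19880795]
tin in chute [26.47038937 -1.282557   98.32558566]
```

View pics/w3.png

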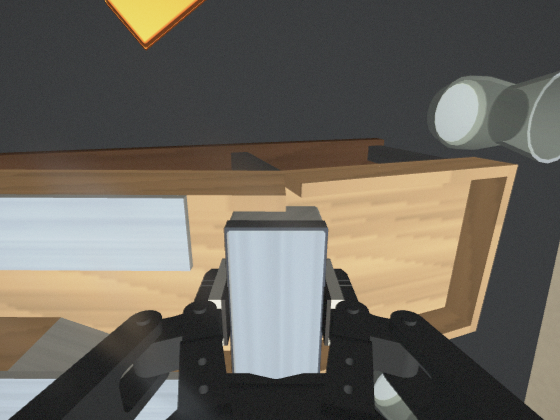

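The tin (columns 226–326) is clear of the strip end at column 190. Lifting it out.

jog_arm(series="0 0 -0.03 0 0 0 -0.5;0 0 -0.1 0 0 0 -0.5;0 0 -0.2 0 0 0 -0.5;0 0 -0.28 0 0 0 -0.5;0 0 -0.28 0 0 0 -0.5;0 0 -0.28 0 0 0 -0.5")

```text
time_s: 7.88
eef_pos: [531.9, 17.2, 220.9]
ee_rot: [0.13, 0.746, 0.643, 0.113]
force: [-0.3, 0.4, -1.2]
grip_width: 0.463
grip_force: 30.7
```

```bash
python3 - <<'E'
from h import *
q,g=np.load("q.npy"); p,R,S=cur(); print(p,S["grip_width"])
P=T(g,[-50,0,0]); print(P)
print(cmd([P[0],P[1],200],downR(g[2],1)))
E
```

```text
[531.86877414  17.19015354 220.93385645] 0.46315760897601865
[ 476.30608786 -324.16358406    0.        ]
-0.8646 -0.0290 0.0444 0.2199 0.0068 -0.0420
```

jog_arm(series="-0.05 0 0.0 0.04 0 -0.01 -0.5;-0.15 -0.005 0.01 0.1 0.003 -0.02 -0.5;-0.27 -0.01 0.02 0.16 0.005 -0.03 -0.5;-0.39 -0.015 0.03 0.22 0.007 -0.042 -0.5;-0.51 -0.02 0.04 0.22 0.007 -0.042 -0.5;-0.63 -0.025 0.044 0.22 0.007 -0.042 -0.5;-0.73 -0.029 0.044 0.22 0.007 -0.042 -0.5;-0.81 -0.029 0.044 0.22 0.007 -0.042 -0.5;-0.85 -0.029 0.044 0.22 0.007 -0.042 -0.5;-0.865 -0.029 0.044 0.22 0.007 -0.042 -0.5;-0.865 -0.029 0.044 0.22 0.007 -0.042 -0.5;-0.865 -0.029 0.044 0.22 0.007 -0.042 -0.5")

```text
time_s: 9.38
eef_pos: [476.9, -323.4, 200.9]
ee_rot: [0.0, 0.735, 0.678, 0.0]
force: [-0.2, -1.2, -1.7]
grip_width: 0.464
grip_force: 30.7
```

```bash
python3 - <<'E'
from h import *
q,g=np.load("q.npy"); p,R,S=cur(); print(p,R[:,2].round(3),S["grip_width"])
P=T(g,[-50,0,0])
for z in(60,30,26): print(cmd([P[0],P[1],z],downR(g[2],1)))
w=capture("wrist"); im=w["img"].copy()
for x in(-120,120):
  for y in(-85,85):
    r,k=proj(w,T(g,[x,y,18])); cv2.circle(im,(int(k),int(r)),3,(255,0,0),1)
cv2.imwrite("pics/w4.png",im[:,:,::-1])
E
```

```text
[ 476.87310956 -323.44111655  200.93726513] [ 0.001  0.    -1.   ] 0.46392070551759085
-0.0021 -0.0016 0.3523 0.0005 -0.0003 0.0008
-0.0021 -0.0016 0.4273 0.0005 -0.0003 0.0008
-0.0021 -0.0016 0.4373 0.0005 -0.0003 0.0008
```

View pics/w4.png

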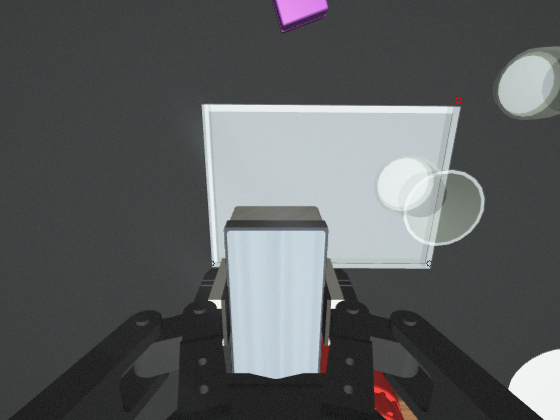

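The tray matches its fit within about 4 px, and the glass at (185,405) is well clear of the tin and the left-side placement. Lowering.

jog_arm(series="-0.002 -0.0015 0.05 0 0 0 -0.5;-0.002 -0.0015 0.15 0 0 0 -0.5;-0.002 -0.0015 0.25 0 0 0 -0.5;-0.002 -0.0015 0.33 0 0 0 -0.5;-0.002 -0.0015 0.38 0 0 0 -0.5;-0.002 -0.0015 0.4 0 0 0 -0.5;-0.002 -0.0015 0.41 0 0 0 -0.5;-0.002 -0.0015 0.42 0 0 0 -0.5;-0.002 -0.0015 0.425 0 0 0 -0.5;-0.002 -0.0015 0.425 0 0 0 -0.5")

```text
time_s: 10.68
eef_pos: [476.1, -325.2, 31.1]
ee_rot: [0.0, 0.735, 0.678, 0.0]
force: [0.6, -0.0, -1.4]
grip_width: 0.463
grip_force: 30.7
```

jog_arm(series="0 0 0.003 0 0 0 -0.5;0 0 0.005 0 0 0 -0.5;0 0 0.005 0 0 0 -0.5")

```text
time_s: 11.05
eef_pos: [476.0, -325.1, 28.9]
ee_rot: [0.0, 0.735, 0.678, 0.0]
force: [0.2, -0.2, -1.1]
grip_width: 0.464
grip_force: 30.7
```

jog_arm(series="0 0 0.003 0 0 0 -0.5;0 0 0.006 0 0 0 -0.5;0 0 0.006 0 0 0 -0.5")

```text
time_s: 11.42
eef_pos: [476.0, -325.1, 26.4]
ee_rot: [0.0, 0.735, 0.678, 0.0]
force: [0.3, -0.1, -1.7]
grip_width: 0.463
grip_force: 30.7
```

jog_arm(series="0 0 0.002 0 0 0 -0.5;0 0 0.004 0 0 0 -0.5;0 0 0.004 0 0 0 -0.5")

```text
time_s: 11.8
eef_pos: [476.1, -325.1, 24.9]
ee_rot: [0.0, 0.735, 0.678, 0.0]
force: [-0.5, 0.6, -1.5]
grip_width: 0.461
grip_force: 30.7
```

jog_arm(series="0 0 0.001 0 0 0 -0.5;0 0 0.002 0 0 0 -0.5;0 0 0.002 0 0 0 -0.5")

```text
time_s: 12.18
eef_pos: [476.1, -325.1, 24.3]
ee_rot: [0.0, 0.735, 0.678, 0.0]
force: [-0.9, 0.7, 1.6]
grip_width: 0.467
grip_force: 31.1
```

Force has gone from −1.5 to +1.6 N, so the tin is touching. I'll press slightly further and release.

jog_arm(series="0 0 0.001 0 0 0 -0.5;0 0 0.001 0 0 0 -0.5;0 0 0.001 0 0 0 0.0;0 0 0.001 0 0 0 0.2;0 0 0.001 0 0 0 0.4;0 0 0.001 0 0 0 0.4;0 0 0.001 0 0 0 0.4")

```text
time_s: 13.05
eef_pos: [476.1, -325.1, 23.7]
ee_rot: [0.0, 0.735, 0.678, 0.0]
force: [-0.2, -1.2, -0.1]
grip_width: 0.7
grip_force: 0.0
```

jog_arm(series="0 0 -0.03 0 0 0 0.4;0 0 -0.08 0 0 0 0.4;0 0 -0.15 0 0 0 0.4;0 0 -0.28 0 0 0 0.4;0 0 -0.4 0 0 0 0.4;0 0 -0.4 0 0 0 0.4;0 0 -0.4 0 0 0 0.4")

```text
time_s: 13.92
eef_pos: [475.6, -324.8, 183.4]
ee_rot: [-0.0, 0.735, 0.678, 0.0]
force: [0.1, -0.2, 0.1]
grip_width: 0.701
grip_force: 0.0
```

```bash
python3 - <<'E'
from h import *
w=capture("wrist"); sd=capture("side"); im=np.hstack([w["img"][:,100:500],cv2.resize(sd["img"][130:235,230:330],None,fx=4,fy=4)])
cv2.imwrite("pics/end.png",im[:,:,::-1]); print(cur()[2]["time_s"])
E
```

```text
14.025
```

View pics/end.png

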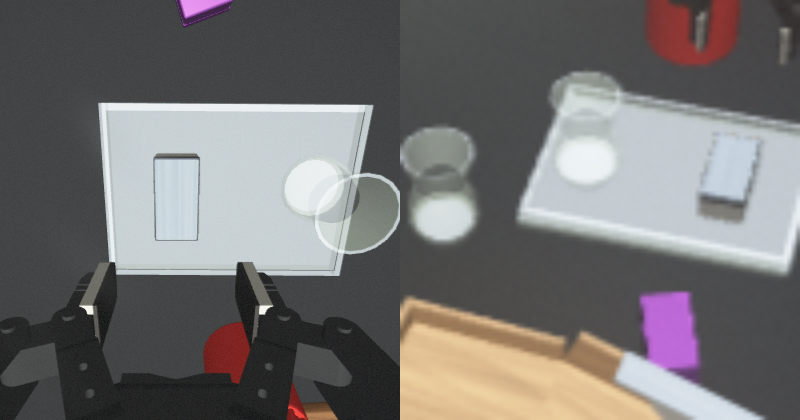

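The tin stands flat, lid up, on the tray floor at about (197,177) in the left-hand view. The glass and tray haven't moved, and the arm is clear.

```bash
python3 -c "
from rig import *
print(finish_job())"
```

```text
the job is handed in; nothing more can be done
None
```

The tin was slid up clear of the strips, lifted out and set lid up on the glass tray floor with nothing else disturbed in the last camera views, and the job was handed in at about 14 s (no verdict was returned).

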